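# Change the tune gear on the nursery music box

### The job

Change the tune on the music box: lift the yellow gear out of it and put it back, fully down, in the rack slot with the yellow label; then take the blue gear, turn it so that its cross-shaped stem meshes with the cross socket on the music box, slide it in and press it fully home against the spring until its disc sits flat on the white tower. Finish while still holding the blue gear pressed down there (let go and it springs up), and leave the green gear and the other things on the nightstand where they are.

Things in the scene. Friction and masses are not known exactly. Their poses are not given: they have to be found in the camera images.
- yellow_gear: Yellow tune gear, loose, ~60 g. Origin on its axis at the disc's underside. Toothed disc 61 mm wide, z 0 to 10 mm. Grip bar 36 mm along x, 14 mm thick along y, z 10 to 40 mm: grasp it from above. Below, a white stem of 4 fins along +-x and +-y (cross), 24 mm tip to tip, 6 mm thick, down to z -22 mm (last 3 mm slimmer). At the start it stands in the cross socket, meshed, sprung up 12 mm.
- blue_gear: Blue tune gear, loose, ~60 g. Origin on its axis at the disc's underside. Toothed disc 61 mm wide, z 0 to 10 mm. Grip bar 36 mm along x, 14 mm thick along y, z 10 to 40 mm: grasp it from above. Below, a white stem of 4 fins along +-x and +-y (cross), 24 mm tip to tip, 6 mm thick, down to z -22 mm (last 3 mm slimmer). At the start it rests in the blue slot, turned anyhow.
- green_gear: Green tune gear, loose, ~60 g. Origin on its axis at the disc's underside. Toothed disc 61 mm wide, z 0 to 10 mm. Grip bar 36 mm along x, 14 mm thick along y, z 10 to 40 mm: grasp it from above. Below, a white stem of 4 fins along +-x and +-y (cross), 24 mm tip to tip, 6 mm thick, down to z -22 mm (last 3 mm slimmer). It rests in the green slot and stays there.
- socket (a point): Mouth centre of the cross socket, on top of the fixed white square tower (42 x 42 mm, 32 mm tall) on the music box. Slots along its x and y, 8.5 mm wide, 27 mm tip to tip. A gear enters at any quarter turn, if within about 0.1 rad. Fully home, the disc's underside lies on the tower's top, at this point's height.
- plunger (a joint): Black spring plunger in the socket, pushed down by the stem: 0 m at rest (its top 10 mm below the mouth), 0.012 m with a gear fully home. Pushes back with about 3 N at 0, 7 N at 0.012: a gear let go rises 12 mm.
- yellow_slot (a point): Mouth centre of the yellow-labelled rack slot, level with its block's top. Block 85 x 85 x 35 mm on a 12 mm board; yellow strip on its -x top edge, yellow tabs on its -x and +x faces. Round hole 30 mm wide, 29 mm deep: a stem fits at any yaw, the disc then rests on the block's top. Blocks 97 mm apart in a row, in any order; empty at the start.
- blue_slot (a point): Mouth centre of the blue-labelled rack slot, level with its block's top. Block 85 x 85 x 35 mm on a 12 mm board; blue strip on its -x top edge, blue tabs on its -x and +x faces. Round hole 30 mm wide, 29 mm deep: a stem fits at any yaw, the disc then rests on the block's top. Blocks 97 mm apart in a row, in any order; holds the blue gear at the start.
- green_slot (a point): Mouth centre of the green-labelled rack slot, level with its block's top. Block 85 x 85 x 35 mm on a 12 mm board; green strip on its -x top edge, green tabs on its -x and +x faces. Round hole 30 mm wide, 29 mm deep: a stem fits at any yaw, the disc then rests on the block's top. Blocks 97 mm apart in a row, in any order; holds the green gear.
- music_box: mint plastic music box, fixed, 130 x 170 x 45 mm, origin at the centre of its underside; the socket tower stands on its middle and is turned relative to it. A small lever with a red ball at its +y side reaches up to 61 mm.
- piggy_bank: pale pink ceramic piggy bank, loose, 120 x 90 x 112 mm, origin under its middle; bystander.
- cup: stainless baby cup with a handle on its +y side, loose, 70 mm wide and 70 mm tall, origin at the centre of its underside; bystander.
- mallet: xylophone mallet, loose, red ball head 26 mm, wooden stick 190 mm long to its -x, lying flat; origin under the head; bystander.
Mind the look-alikes: they are no part of the job. There is more than one size of the blue_gear; the one meant has the size given above.

How it is judged (in metres and radians):
On the way, in this order (a step that is already met when the one before it is completed fails the run):
1. the yellow gear is back in the yellow slot, fully down and let go (horizontal distance between yellow_gear and yellow_slot below 0.006 m and z of yellow_gear in the frame of yellow_slot below 0.003 m and angle between yellow_gear's own z axis and vertical below 0.08 rad and contact force between the fingers and yellow_gear below 0.1 N), for 0.2 s.
2. the blue gear is meshed in the socket and pressed home (horizontal distance between blue_gear and socket below 0.004 m and z of blue_gear in the frame of socket below 0.003 m and angle between blue_gear's own z axis and vertical below 0.08 rad and (angle between the x axis of blue_gear and the x axis of socket, either way round below 0.15 rad or angle between the x axis of blue_gear and the y axis of socket, either way round below 0.15 rad) and value of joint plunger above 0.009 m and contact force between the fingers and blue_gear above 2 N), for 0.2 s.
At the end, for the whole second after the job is handed in: Yellow gear in the yellow slot: axis within 6 mm, disc within 3 mm of the block, tilt under 0.08 rad, fingers off. Blue gear in the socket: axis within 4 mm, fins within 0.15 rad, tilt under 0.08 rad, disc within 3 mm of the tower, plunger down over 9 mm, fingers still on it with over 2 N (all of step 1 and all of step 2); the arm keeps its last pose, push and grip.
It fails at once if the green gear is moved more than 12 mm (distance of green_gear from where it was at the start of the episode above 0.012 m).
It fails at once if the piggy bank is moved more than 20 mm (distance of piggy_bank from where it was at the start of the episode above 0.02 m).
It fails at once if the cup is moved more than 20 mm (distance of cup from where it was at the start of the episode above 0.02 m).
It fails at once if the mallet is moved more than 30 mm (distance of mallet from where it was at the start of the episode above 0.03 m).
It also fails if it takes over 48 s, if anything falls off the work surface, if the arm or the gripper's body presses on something with over 40 N, if the wrist force passes 120 N, or if a joint passes its speed limit or range.

### The arm

A 7-joint arm with a two-finger parallel gripper is mounted at the origin on the work surface. World frame = base frame: x ahead of the robot, y to its left, z up, the work surface at z = 0. Lengths are in mm, angles in rad, forces in N, time in s.
With the tool pointing down it reaches from about 350 to 900 mm from the base axis. Payload 8.1 kg.
Tool frame: the origin (TCP) lies at the very end of the fingers, on their centre line; the grasp point (between the pads) lies 19 mm behind it; z points along the fingers, y is the line along which they close (so a half turn about z gives the same grasp; the last joint's range is limited). The gripper opens to 85 mm and grips with 20 to 120 N. Pads are 22 mm wide; open, the fingers measure 114 mm over their backs; the gripper's body (76 mm by 85 mm) begins 54 mm behind the grasp point. The pads swing forward as they close: fully open they stand 13 mm farther back than shut.
Start: joints at [-1.267, 0.434, 0.025, 1.573, -0.012, 1.134, -0.075], TCP at [247.323, 573.998, 208.423] pointing down, gripper open.
Joint ranges: [-2.62, 2.62], [-0.44, 2.09], [-1.27, 1.32], [0.08, 2.57], [-1.32, 4.46], [0.12, 2], [-2.74, 2.74]. Speed limits (rad/s): [2.22, 2.22, 3.01, 3.01, 3.14, 3.14, 3.14].

### API

Orientations are given as a unit quaternion [x, y, z, w].
In Python, from rig import bot gives the robot as it stands.
- The arm moves only by the tool drive_tool, never from a script. Its argument "moves" is a list of rows, each an object with "offset": the shift along the tool's x, y, z in m, a list of three; "roll": the turn about the tool's z in rad; "claw": the finger opening in m, from 0 to 0.0854. A call has 1 to 10 rows; each row shifts and turns the commanded pose from where the row before left it, along the tool's axes as they then stand; what a row does not reach is not made up. A row lasts 1/10 s, in which the tool goes at most 50 mm and 8.59 degrees, less where a joint would pass 70% of its speed; a pose out of reach is approached as far as the arm can. A call is refused whole if a number of a shift passes 0.05 or a number of a turn 0.15, either way. A call with a gripper value outside its range is refused whole. The fingers move at their own pace and stop on an object; "newtons" is the grip in N (left out, the last holds). Time passes only in rows, so rows that do not move let the fingers close. It gives the time, the measured TCP pose, the force, the opening and the grip force at its end, in the units of the state.
- bot.sense(): the state, without advancing time (a new reading comes with each control period).
- bot.get_image(name): name is "scene" or "side" or "wrist"; returns (picture, depth): 400x640x3 uint8, blue, green, red; 400x640 float32, mm along the optical axis (not along the pixel's ray), 0 where there is no reading.
- bot.camera_model(name): a dict with "K" (3x3 intrinsics, pixels), "dist" ([k1, k2, p1, p2, k3] as OpenCV has them; the pictures are not rectified), "R" (3x3) and "t" (3): a world point X has camera coordinates R X + t; the wrist camera has in their place "mount" (4x4, takes a point from camera to tool coordinates, whose origin is the TCP and whose axes are the flange's). Camera axes: x right, y down, z forward; pixel columns grow to the right and rows downward; lengths in mm; the calibration is good to about 2 mm. A picture is of the moment at which its call begins: read the wrist's pose just before it. camera_model takes no time and is no camera call.
- bot.close_job(): hands the job in; it is judged then, once.
Trained networks look in the newest picture that a camera, given by its name, has taken for a name from the list of things; names that differ only in an ending like _2 or _b are one class to them, and where a whole thing is asked for, a point or a joint stands for the part that bears it (a point fixed in the world has none). Each returns a list of dicts, best first, with "confidence" (0 to 1); they miss things now and then, are a little off and sometimes report something else, mostly with a low value. They report only what shows in the picture. A call takes as long as a camera call. They do not tell look-alikes from the thing itself.
- bot.spot_in(camera, thing): "extent" ([left, top, width, height] in pixels, round what is visible of it).
- bot.regions_of(camera, thing): "pixels" (400x640 bool, what is visible of it) and "extent" ([left, top, width, height] in pixels, round what is visible of it).
The state is a dict: "time_s": time; "joint_pos": joint angles; "dq": joint speeds; "joint_torque": joint torques, N m; "eef_pos": TCP position; "orientation": TCP orientation; "force": force on the tool from outside, world axes, zero at the start; "torque": the same for the moment, N m; "width": finger opening in mm; "gripper_force": force on a finger pad.
Only numpy, scipy, OpenCV 4.12 (cv2) and the standard library are available. Lean on these libraries where they do the work, as an engineer would, in place of code of your own. Each camera call takes 0.05 s, during which the arm holds its last target. There are 200 camera calls.

## Working session

There is one attempt and no reset: what is moved stays moved. The work goes in short steps, Python scripts to look and compute and a tool call to move; the robot and the scene stay as the last step left them, time stands still between calls to the robot, and variables do not carry over. Pictures are saved under pics/ and viewed, at most 10 in all, crops included, and the job is handed in when it is done.

Besides the shell and the picture viewer there is one more tool, called after "Call:" in YAML: its name, and indented under it one key for each argument. drive_tool: Moves the arm, as the interface text tells. Its arguments: {"type":"object","properties":{"moves":{"type":"array","items":{"type":"object","properties":{"offset":{"type":"array","items":{"type":"number"}},"roll":{"type":"number"},"claw":{"type":"number"}}}},"newtons":{"type":"number"}},"required":["moves"]}

```bash
mkdir -p pics; cat > h.py <<'E'
import numpy as np, cv2
from rig import bot
from scipy.spatial.transform import Rotation as Ro
def cam(n, st=None):
    m=bot.camera_model(n); K=np.array(m['K'],float); d=np.array(m['dist'],float)
    if 'R' in m and m['R'] is not None: R=np.array(m['R']);t=np.array(m['t'])
    else:
        M=np.array(m['mount'],float); T=np.eye(4)
        T[:3,:3]=Ro.from_quat(st['orientation']).as_matrix(); T[:3,3]=st['eef_pos']
        C=np.linalg.inv(T@M); R=C[:3,:3]; t=C[:3,3]
    return K,d,R,t
def grab(n):
    st=bot.sense(); im,dp=bot.get_image(n); return im,dp,cam(n,st)
def cloud(dp,c):
    K,d,R,t=c; h,w=dp.shape
    u,v=np.meshgrid(np.arange(w),np.arange(h))
    p=cv2.undistortPoints(np.stack([u,v],-1).reshape(-1,1,2).astype(np.float64),K,d).reshape(h,w,2)
    P=np.dstack([p[...,0]*dp,p[...,1]*dp,dp]); return (P-t)@R
E
python3 - <<'E'
from h import *
s=bot.sense(); print(s['eef_pos'],s['orientation'],s['width'],s['force'])
for n in ['scene','side','wrist']:
    im,dp,c=grab(n); cv2.imwrite(f'pics/{n}0.png',im); W=cloud(dp,c)
    np.savez(f'{n}0.npz',im=im,dp=dp,W=W)
    for th in ['yellow_gear','blue_gear','green_gear','yellow_slot','blue_slot','music_box','piggy_bank','cup','mallet']:
        try:
            for r in bot.regions_of(n,th)[:3]:
                m=r['pixels']&(dp>0)
                print(n,th,round(r['confidence'],2),np.round(r['extent']),np.round(np.median(W[m],0)),np.round(np.percentile(W[m],98,axis=0)),np.round(np.percentile(W[m],2,axis=0)))
        except Exception as e: print(n,th,e)
E
```

```text
[247.13668409 573.45338306 207.61113877] [ 2.02034349e-01  9.79378105e-01 -8.01498070e-04 -7.95306473e-05] 85.12229281706558 [-0.10737394  0.91783291  0.54166982]
scene yellow_gear 0.67 [270. 164.  26.  24.] [ 510. -172.  100.] [ 530. -147.  131.] [ 480. -201.   83.]
scene blue_gear 0.65 [320. 143.  30.  23.] [387. -32.  46.] [414.   5.  88.] [355. -67.  16.]
scene blue_gear 0.63 [362. 187.  21.  18.] [525.  82.  58.] [544. 110.  90.] [494.  54.  46.]
scene green_gear 0.78 [398. 186.  23.  22.] [531. 175.  58.] [551. 206.  90.] [502. 152.  47.]
scene yellow_slot 0.61 [427. 193.  30.  31.] [540. 275.  45.] [576. 317.  52.] [491. 232.  14.]
scene blue_slot 0.67 [357. 181.  30.  37.] [550.  77.  46.] [564. 122.  53.] [477.  43.  16.]
scene music_box 0.91 [253. 170.  70.  44.] [ 527. -163.   44.] [570. -89.  51.] [ 443. -256.    6.]
scene piggy_bank 0.66 [314. 249.  34.  48.] [772. -29.  93.] [810.  12. 109.] [706. -67.  19.]
scene cup 0.84 [388. 252.  38.  30.] [723. 168.  30.] [760. 215.  72.] [691. 127.   0.]
scene mallet 0.63 [158. 217.  42.  63.] [ 676. -446.   12.] [ 781. -406.   2
[... 833 characters left out ...]
  47.] [573. 322.  50.] [492. 238.  17.]
side music_box 0.96 [328. 161.  51.  55.] [ 504. -116.   45.] [565. -76.  48.] [ 440. -245.    7.]
side music_box 0.65 [208. 188.  57.  54.] [750.  -3.  82.] [802.  17. 108.] [702. -53.   2.]
side piggy_bank 0.77 [209. 187.  56.  56.] [748.  -3.  82.] [799.  17. 108.] [702. -49.   5.]
side cup 0.83 [198. 263.  52.  58.] [731. 176.  42.] [759. 222.  71.] [693. 131.   4.]
side mallet 0.58 [264. 131.  54.  13.] [ 670. -442.   12.] [ 777. -402.   27.] [ 599. -487.    0.]
wrist blue_gear 0.76 [  3. 376.  18.  24.] [370.  -0.  32.] [384.  13.  46.] [357. -26.   1.]
wrist blue_gear 0.53 [ 29. 356.  19.  16.] [339. 108.  44.] [360. 513. 315.] [209.  31.   1.]
```

```bash
python3 - <<'E'
import cv2,numpy as np
a=cv2.imread('pics/scene0.png')[120:310,240:470];b=cv2.imread('pics/side0.png')[130:400,190:460]
cv2.imwrite('pics/ab.png',np.vstack([cv2.resize(a,(460,380))[:300],np.zeros((0,460,3),np.uint8)]))
c=np.zeros((540,800,3),np.uint8); c[:330,:400]=cv2.resize(a,(400,330)); c[:400,400:]=cv2.resize(b,(400,400))
cv2.imwrite('pics/ab.png',c)
E
python3 -c "
from h import *
m=bot.camera_model('wrist');print(np.round(m['mount'],3),m['K'])"
```

```text
[[ 1.00000e-03 -9.55000e-01 -2.96000e-01  7.46740e+01]
 [ 1.00000e+00  1.00000e-03 -0.00000e+00  6.80000e-02]
 [ 1.00000e-03 -2.96000e-01  9.55000e-01 -1.66109e+02]
 [ 0.00000e+00  0.00000e+00  0.00000e+00  1.00000e+00]] [[322.41354026   0.         322.51410956]
 [  0.         322.41354026 198.37692593]
 [  0.           0.           1.        ]]
```

View pics/ab.png

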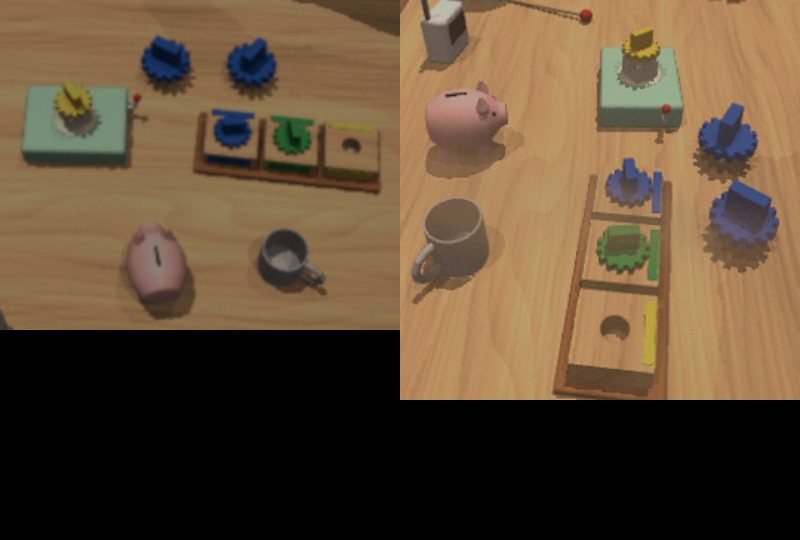

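Call:
drive_tool:
  moves:
    - {"roll":-0.136}
    - {"roll":-0.136}
    - {"roll":-0.136}
    - {"offset":[-0.025,-0.04,-0.002]}
    - {"offset":[-0.025,-0.04,-0.002]}
    - {"offset":[-0.025,-0.04,-0.002]}
    - {"offset":[-0.025,-0.04,-0.002]}
    - {"offset":[-0.025,-0.04,-0.002]}
    - {"offset":[-0.025,-0.04,-0.002]}
    - {"offset":[-0.025,-0.04,-0.002]}

```text
$.moves[0]: bad value
```

Call:
drive_tool:
  moves:
    - {"offset":[-0.025,-0.04,-0.002]}
    - {"offset":[-0.025,-0.04,-0.002]}
    - {"offset":[-0.025,-0.04,-0.002]}
    - {}
    - {}

```text
$.moves[0]: bad value
```

Call:
drive_tool:
  moves:
    - {"offset":[0,0,0],"roll":-0.136,"claw":0.0854}
    - {"offset":[0,0,0],"roll":-0.136,"claw":0.0854}
    - {"offset":[0,0,0],"roll":-0.136,"claw":0.0854}
    - {"offset":[-0.025,-0.04,-0.002],"roll":0,"claw":0.0854}
    - {"offset":[-0.025,-0.04,-0.002],"roll":0,"claw":0.0854}
    - {"offset":[-0.025,-0.04,-0.002],"roll":0,"claw":0.0854}
    - {"offset":[-0.025,-0.04,-0.002],"roll":0,"claw":0.0854}
    - {"offset":[-0.025,-0.04,-0.002],"roll":0,"claw":0.0854}
    - {"offset":[-0.025,-0.04,-0.002],"roll":0,"claw":0.0854}
    - {"offset":[-0.025,-0.04,-0.002],"roll":0,"claw":0.0854}

```text
time_s: 2.5
eef_pos: [423.4, 292.5, 222.8]
orientation: [-0.001, 1.0, 0.0, 0.0]
force: [-0.3, 0.4, 1.5]
width: 85.6
gripper_force: 0.0
```

Call:
drive_tool:
  moves:
    - {"offset":[-0.025,-0.04,-0.002],"roll":0,"claw":0.0854}
    - {"offset":[-0.025,-0.04,-0.002],"roll":0,"claw":0.0854}
    - {"offset":[-0.025,-0.03,-0.002],"roll":0,"claw":0.0854}
    - {"offset":[0,0,0],"roll":0,"claw":0.0854}
    - {"offset":[0,0,0],"roll":0,"claw":0.0854}

```text
time_s: 3.0
eef_pos: [498.2, 183.5, 228.4]
orientation: [0.001, 1.0, 0.0, 0.0]
force: [-1.4, 0.4, -1.0]
width: 85.5
gripper_force: 0.0
```

```bash
python3 - <<'E'
from h import *
im,dp,c=grab('wrist'); cv2.imwrite('pics/w1.png',im); W=cloud(dp,c); np.savez('w1.npz',im=im,dp=dp,W=W)
for th in ['blue_gear','green_gear','yellow_slot','blue_slot','green_slot']:
    for r in bot.regions_of('wrist',th)[:3]:
        m=r['pixels']&(dp>0); w=W[m]; 
        print(th,round(r['confidence'],2),np.round(r['extent']),np.round(np.median(w,0)),np.round(np.percentile(w,98,axis=0)),np.round(np.percentile(w,2,axis=0)))
        for lo,hi in [(52,61),(80,95)]:
            b=w[(w[:,2]>lo)&(w[:,2]<hi)][:,:2]
            if len(b)>30: print('   ',lo,len(b),cv2.minAreaRect(b.astype(np.float32)),np.round(cv2.minEnclosingCircle(b.astype(np.float32))[0]),np.median(w[(w[:,2]>lo)&(w[:,2]<hi)][:,2]))
E
```

```text
blue_gear 0.84 [204. 162.  59.  58.] [514.  87.  58.] [546. 110.  89.] [492.  58.  50.]
    52 1398 ((518.549560546875, 83.7105941772461), (59.22578048706055, 58.96017837524414), 42.113155364990234) [519.  83.] 57.56186267360639
    80 523 ((519.4750366210938, 83.92059326171875), (14.4345121383667, 35.12548065185547), 8.188591957092285) [519.  84.] 87.45530901897216
blue_gear 0.82 [65. 13. 95. 83.] [378. -20.  46.] [414.   8.  88.] [341. -60.  34.]
    52 168 ((371.83563232421875, -22.177736282348633), (50.952850341796875, 17.3248233795166), 40.68745803833008) [377. -28.] 56.773478993990466
    80 1190 ((376.7146911621094, -29.655582427978516), (50.02641296386719, 20.000364303588867), 62.87335205078125) [376. -29.] 86.63324594808776
blue_gear 0.55 [214.   6.  88.  89.] [377. 122.  46.] [412. 154.  88.] [337.  80.   1.]
    52 108 ((380.3866271972656, 124.5399169921875), (3.0534467697143555, 49.28797912597656), 54.157352447509766) [379. 123.] 56.87107449188183
    80 1333 ((375.5009460449219, 117.42072296142578), (19.992511749267578, 50.50282669067383), 54.283084869384766) [375. 117.] 86.58232590476052
green_gear 0.85 [294. 168.  54.  55.] [522. 180.  58.] [552. 205.  88.] [498. 153.  48.]
    52 1501 ((525.699462890625, 179.86314392089844), (58.57540512084961, 60.95719528198242), 70.80823516845703) [526. 180.] 57.58215570546219
    80 490 ((525.587158203125, 180.14276123046875), (35.969730377197266, 14.013495445251465), 7.936768531799316) [525. 181.] 87.4526819772544
yellow_slot 0.79 [359. 155.  92.  82.] [529. 276.  47.] [573. 318.  49.] [488. 234.  18.]
blue_slot 0.83 [196. 142.  80.  85.] [502.  96.  48.] [561. 127.  50.] [475.  42.  21.]
green_slot 0.56 [279. 151.  82.  80.] [509. 180.  48.] [567. 222.  50.] [481. 139.  26.]
```

View pics/w1.png

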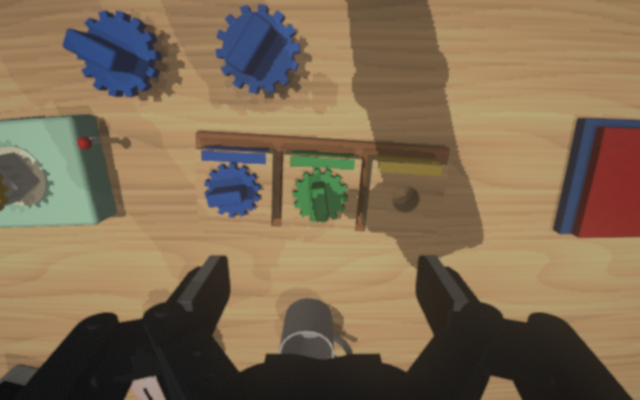

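Call:
drive_tool:
  moves:
    - {"offset":[0.003,-0.0435,-0.004],"roll":0,"claw":0.0854}
    - {"offset":[0.003,-0.0435,-0.004],"roll":0,"claw":0.0854}
    - {"offset":[0.003,-0.0435,-0.004],"roll":0,"claw":0.0854}
    - {"offset":[0.003,-0.0435,-0.004],"roll":0,"claw":0.0854}
    - {"offset":[0.003,-0.0435,-0.004],"roll":0,"claw":0.0854}
    - {"offset":[0.003,-0.0435,-0.004],"roll":0,"claw":0.0854}
    - {"offset":[0.003,-0.0435,-0.004],"roll":0,"claw":0.0854}
    - {"offset":[0.003,-0.0435,-0.004],"roll":0,"claw":0.0854}
    - {"offset":[0,0,0],"roll":0,"claw":0.0854}
    - {"offset":[0,0,0],"roll":0,"claw":0.0854}

```text
time_s: 4.3
eef_pos: [474.1, -164.0, 260.5]
orientation: [0.0, 1.0, 0.0, 0.0]
force: [0.3, 0.5, -0.8]
width: 85.3
gripper_force: 0.0
```

```bash
python3 - <<'E'
from h import *
W=np.load('w1.npz')['W']; w=W.reshape(-1,3)
m=(w[:,2]>43)&(w[:,2]<52)&(w[:,0]>484)&(w[:,0]<580)&(w[:,1]>231)&(w[:,1]<325)
b=w[m]; print('block',cv2.minAreaRect(b[:,:2].astype(np.float32)),np.median(b[:,2]))
m=(w[:,2]<40)&(abs(w[:,0]-532)<22)&(abs(w[:,1]-277)<22); print('hole',m.sum(),w[m].mean(0),cv2.minAreaRect(w[m][:,:2].astype(np.float32)))
t=b[(abs(b[:,0]-532)<26)&(abs(b[:,1]-277)<26)][:,:2]
# hole: largest circle empty of top points
best=max(((np.min(np.hypot(*(t-[x,y]).T)),x,y) for x in np.arange(524,540,.5) for y in np.arange(269,286,.5))); print(best)
s=bot.sense(); print(s['eef_pos'])
im,dp,c=grab('wrist'); cv2.imwrite('pics/w2.png',im); W=cloud(dp,c); np.savez('w2.npz',im=im,dp=dp,W=W)
for th in ['yellow_gear','music_box']:
    for r in bot.regions_of('wrist',th)[:2]:
        m=r['pixels']&(dp>0); w=W[m]
        print(th,round(r['confidence'],2),np.round(r['extent']),np.round(np.median(w,0)),np.round(np.percentile(w,98,axis=0)),np.round(np.percentile(w,2,axis=0)))
        for lo,hi in [(42,48),(72,82),(86,102),(120,136)]:
            b=w[(w[:,2]>lo)&(w[:,2]<hi)]
            if len(b)>30: print('   ',lo,len(b),cv2.minAreaRect(b[:,:2].astype(np.float32)),np.median(b[:,2]))
w=W.reshape(-1,3); m=(w[:,2]>70)&(w[:,2]<83)&(abs(w[:,0]-505)<45)&(abs(w[:,1]+170)<45); b=w[m]
print('tower',m.sum(),cv2.minAreaRect(b[:,:2].astype(np.float32)),np.median(b[:,2]),np.percentile(b[:,2],[5,95]))
E
```

```text
block ((531.84912109375, 277.00726318359375), (85.82896423339844, 86.90751647949219), 85.66732025146484) 47.661859196044475
hole 451 [538.15435545 282.54684918  23.31905882] ((536.3822021484375, 280.00384521484375), (21.78117561340332, 26.409530639648438), 8.28233814239502)
(np.float64(14.569808184095987), np.float64(532.0), np.float64(277.0))
[ 474.06268973 -164.0393725   260.45015767]
yellow_gear 0.85 [283. 173.  58.  53.] [ 500. -174.  100.] [ 532. -149.  131.] [ 477. -201.   49.]
    42 46 ((530.066162109375, -183.4373016357422), (68.6512222290039, 48.720306396484375), 53.45577621459961) 45.702191790922726
    86 1497 ((503.9051818847656, -175.10606384277344), (58.90469741821289, 59.96738815307617), 86.58605194091797) 99.57115916725205
    120 560 ((503.9630432128906, -174.5399169921875), (35.834468841552734, 14.445958137512207), 35.22134017944336) 129.33260898240124
music_box 0.7 [244. 127. 162. 110.] [ 486. -170.   46.] [564. -91.  48.] [ 438. -255.   29.]
    42 11084 ((503.3494567871094, -167.4445343017578), (128.6168975830078, 182.48751831054688), 2.0055556297302246) 45.57241139825523
    86 42 ((507.4516296386719, -174.55426025390625), (54.53121566772461, 59.62152099609375), 2.0424678325653076) 98.8904965017727
tower 47 ((489.4811706542969, -172.89138793945312), (55.944217681884766, 29.33293914794922), 84.06920623779297) 76.90447780259811 [70.16284173 78.47390511]
```

View pics/w2.png

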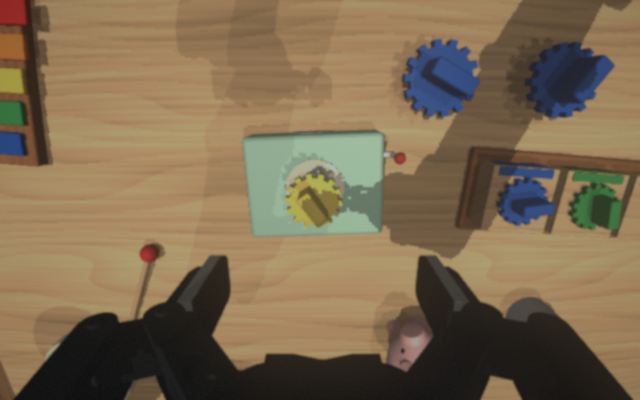

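Call:
drive_tool:
  moves:
    - {"offset":[-0.03,-0.011,0],"roll":0,"claw":0.0854}
    - {"offset":[0,0,0.02],"roll":-0.123,"claw":0.0854}
    - {"offset":[0,0,0.02],"roll":-0.123,"claw":0.0854}
    - {"offset":[0,0,0.02],"roll":-0.123,"claw":0.0854}
    - {"offset":[0,0,0.02],"roll":-0.123,"claw":0.0854}
    - {"offset":[0,0,0.02],"roll":-0.122,"claw":0.0854}
    - {"offset":[0,0,0.015],"roll":0,"claw":0.0854}
    - {"offset":[0,0,0],"roll":0,"claw":0.0854}
    - {"offset":[0,0,0],"roll":0,"claw":0.0854}

```text
time_s: 5.35
eef_pos: [504.4, -173.7, 145.6]
orientation: [-0.303, 0.953, 0.0, -0.0]
force: [0.3, -0.3, 0.1]
width: 85.3
gripper_force: 0.0
```

```bash
python3 - <<'E'
from h import *
s=bot.sense(); R=Ro.from_quat(s['orientation']).as_matrix(); print(s['eef_pos'],np.degrees(np.arctan2(R[1,1],R[0,1])),np.round(s['joint_pos'],3),s['force'])
print('corr tool',R.T@(np.array([504,-175,104])-s['eef_pos']))
E
```

```text
[ 504.43705896 -173.677364    145.59904736] 125.31002485013451 [ 0.069  0.352  0.213  1.889 -0.093  0.911  2.513] [ 0.26989024 -0.32846524  0.07290872]
corr tool [ 1.11829894 -0.84653504 41.5987249 ]
```

Call:
drive_tool:
  moves:
    - {"offset":[0.001,-0.001,0.02],"roll":0,"claw":0.0854}
    - {"offset":[0,0,0.0215],"roll":0,"claw":0.0854}
    - {"offset":[0,0,0],"roll":0,"claw":0.0854}
    - {"offset":[0,0,0],"roll":0,"claw":0.0}
    - {"offset":[0,0,0],"roll":0,"claw":0.0}
    - {"offset":[0,0,0],"roll":0,"claw":0.0}
    - {"offset":[0,0,0],"roll":0,"claw":0.0}
    - {"offset":[0,0,0],"roll":0,"claw":0.0}
    - {"offset":[0,0,0],"roll":0,"claw":0.0}
    - {"offset":[0,0,0],"roll":0,"claw":0.0}
  newtons: 50

```text
time_s: 6.35
eef_pos: [504.2, -176.2, 104.2]
orientation: [-0.303, 0.953, -0.0, 0.0]
force: [-0.4, 0.3, 1.9]
width: 11.1
gripper_force: 48.8
```

Call:
drive_tool:
  moves:
    - {"offset":[0,0,-0.015],"roll":0,"claw":0.0}
    - {"offset":[0,0,-0.02],"roll":0,"claw":0.0}
    - {"offset":[0,0,-0.03],"roll":0,"claw":0.0}
    - {"offset":[0,0,-0.03],"roll":0,"claw":0.0}
    - {"offset":[0,0,0],"roll":0.123,"claw":0.0}
    - {"offset":[0,0,0],"roll":0.123,"claw":0.0}
    - {"offset":[0,0,0],"roll":0.123,"claw":0.0}
    - {"offset":[0,0,0],"roll":0.123,"claw":0.0}
    - {"offset":[0,0,0],"roll":0.122,"claw":0.0}
    - {"offset":[0,0,0],"roll":0,"claw":0.0}

```text
time_s: 7.35
eef_pos: [503.7, -176.0, 198.7]
orientation: [0.0, 1.0, 0.0, -0.0]
force: [0.1, 0.4, -0.5]
width: 11.1
gripper_force: 48.8
```

```bash
python3 - <<'E'
from h import *
s=bot.sense(); R=Ro.from_quat(s['orientation']).as_matrix(); print(s['eef_pos'],np.degrees(np.arctan2(R[1,1],R[0,1])),s['width'],s['force'])
im,dp,c=grab('wrist'); im2=im; cv2.imwrite('pics/w3.png',im); W=cloud(dp,c); np.savez('w3.npz',im=im,dp=dp,W=W)
for r in bot.regions_of('wrist','yellow_gear')[:2]:
    m=r['pixels']&(dp>0); w=W[m]
    print(round(r['confidence'],2),np.round(r['extent']),np.round(np.percentile(w,98,axis=0)),np.round(np.percentile(w,2,axis=0)),np.median(w,0))
w=W.reshape(-1,3); m=(w[:,2]>70)&(w[:,2]<84)&(abs(w[:,0]-505)<45)&(abs(w[:,1]+175)<45); b=w[m]
print('tower',m.sum(),cv2.minAreaRect(b[:,:2].astype(np.float32)),np.median(b[:,2]))
E
```

```text
[ 503.69185838 -175.96311141  198.67262221] 89.9560503687269 11.133275366147785 [ 0.11518247  0.41589358 -0.54587296]
0.73 [542. 304.  84.  77.] [759. 195.  71.] [692. 127.   4.] [719.79665738 152.8105033   47.86650803]
0.64 [271. 181. 108. 110.] [ 519. -148.  225.] [ 477. -202.  187.] [ 495.38220066 -175.56118603  194.4741791 ]
tower 1062 ((504.1583251953125, -174.39898681640625), (42.4019775390625, 42.16273498535156), 35.50959014892578) 77.54615379064555
```

View pics/w3.png

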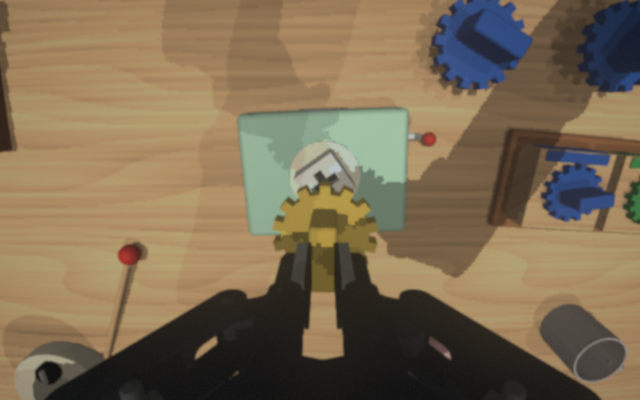

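Call:
drive_tool:
  moves:
    - {"offset":[-0.003,0.045,0],"roll":0,"claw":0.0}
    - {"offset":[-0.003,0.045,0],"roll":0,"claw":0.0}
    - {"offset":[-0.003,0.045,0],"roll":0,"claw":0.0}
    - {"offset":[-0.003,0.045,0],"roll":0,"claw":0.0}
    - {"offset":[-0.003,0.045,0],"roll":0,"claw":0.0}
    - {"offset":[-0.003,0.045,0],"roll":0,"claw":0.0}
    - {"offset":[-0.003,0.045,0],"roll":0,"claw":0.0}
    - {"offset":[-0.003,0.045,0],"roll":0,"claw":0.0}
    - {"offset":[-0.003,0.045,0],"roll":0,"claw":0.0}
    - {"offset":[-0.001,0.045,0],"roll":0,"claw":0.0}

```text
time_s: 8.45
eef_pos: [531.4, 275.6, 198.9]
orientation: [-0.002, 1.0, 0.0, 0.0]
force: [0.9, -1.2, -0.4]
width: 11.0
gripper_force: 48.9
```

Call:
drive_tool:
  moves:
    - {"offset":[0,0,0.03],"roll":0,"claw":0.0}
    - {"offset":[0,0,0.03],"roll":0,"claw":0.0}
    - {"offset":[0,0,0.02],"roll":0,"claw":0.0}
    - {"offset":[0,0,0.01],"roll":0,"claw":0.0}
    - {"offset":[0,0,0],"roll":0,"claw":0.0}
    - {"offset":[0,0,0],"roll":0,"claw":0.0}

```text
time_s: 9.05
eef_pos: [532.0, 274.1, 109.7]
orientation: [-0.001, 1.0, 0.0, 0.0]
force: [0.2, -0.4, -0.3]
width: 10.9
gripper_force: 48.9
```

```bash
python3 - <<'E'
from h import *
s=bot.sense(); print(s['eef_pos'],s['orientation'],s['force'],np.round(s['joint_pos'],2))
im,dp,c=grab('wrist'); cv2.imwrite('pics/w4.png',im); W=cloud(dp,c)
for r in bot.regions_of('wrist','yellow_gear')[:2]:
    m=r['pixels']&(dp>0); w=W[m]; w=w[(w[:,2]>100)]
    if len(w)>50: print(round(r['confidence'],2),np.round(r['extent']),np.percentile(w,[1,50,99],axis=0))
E
```

```text
[531.98867717 274.08771723 109.7228215 ] [-9.21132115e-04  9.99999440e-01  3.05914516e-04  4.20952061e-04] [ 0.16759475 -0.36201807 -0.29645018] [-0.67  0.49  0.15  1.77 -0.09  0.89  1.09]
0.84 [273. 183. 105. 109.] [[504.72938169 246.53257237 100.88929835]
 [523.86748806 274.46869004 105.60272592]
 [548.64908819 303.23110513 136.26298495]]
```

Call:
drive_tool:
  moves:
    - {"offset":[0,0.0025,0.01],"roll":0,"claw":0.0}
    - {"offset":[0,0,0.01],"roll":0,"claw":0.0}
    - {"offset":[0,0,0.01],"roll":0,"claw":0.0}
    - {"offset":[0,0,0.01],"roll":0,"claw":0.0}
    - {"offset":[0,0,0.006],"roll":0,"claw":0.0}
    - {"offset":[0,0,0],"roll":0,"claw":0.0}
    - {"offset":[0,0,0],"roll":0,"claw":0.0}

```text
time_s: 9.85
eef_pos: [531.2, 276.8, 62.8]
orientation: [-0.001, 1.0, 0.0, -0.0]
force: [-1.5, 0.4, 3.2]
width: 11.0
gripper_force: 49.8
```

Call:
drive_tool:
  moves:
    - {"offset":[0,0,0.001],"roll":0,"claw":0.0}
    - {"offset":[0,0,0],"roll":0,"claw":0.06}
    - {"offset":[0,0,0],"roll":0,"claw":0.06}
    - {"offset":[0,0,0],"roll":0,"claw":0.06}
    - {"offset":[0,0,0],"roll":0,"claw":0.06}
    - {"offset":[0,0,-0.02],"roll":0,"claw":0.06}
    - {"offset":[0,0,-0.05],"roll":0,"claw":0.0854}
    - {"offset":[0,0,-0.05],"roll":0,"claw":0.0854}
    - {"offset":[0,0,-0.03],"roll":0,"claw":0.0854}
    - {"offset":[0,-0.04,0],"roll":0,"claw":0.0854}

```text
time_s: 10.85
eef_pos: [533.0, 243.1, 216.6]
orientation: [-0.004, 1.0, 0.004, 0.003]
force: [0.7, -0.4, -0.6]
width: 85.5
gripper_force: 0.0
```

Call:
drive_tool:
  moves:
    - {"offset":[0.006,-0.045,0],"roll":0,"claw":0.0854}
    - {"offset":[0.006,-0.045,0],"roll":0,"claw":0.0854}
    - {"offset":[0,0,0],"roll":0,"claw":0.0854}
    - {"offset":[0,0,0],"roll":0,"claw":0.0854}

```text
time_s: 11.25
eef_pos: [519.7, 145.3, 212.2]
orientation: [0.001, 1.0, 0.0, 0.0]
force: [0.6, 0.7, 0.3]
width: 85.6
gripper_force: 0.0
```

```bash
cat > gears.py <<'E'
from h import *
s=bot.sense(); print(s['eef_pos'])
im,dp,c=grab('wrist'); cv2.imwrite('pics/w5.png',im); W=cloud(dp,c); w=W.reshape(-1,3)
for n,cx,cy in [('yellow',532,277),('blue',519,84),('green',525.6,180)]:
    for lo,hi in [(52,63),(80,95)]:
        b=w[(w[:,2]>lo)&(w[:,2]<hi)&(np.hypot(w[:,0]-cx,w[:,1]-cy)<38)]
        if len(b)>30: print(n,lo,len(b),cv2.minAreaRect(b[:,:2].astype(np.float32)),np.median(b[:,2]),np.percentile(b[:,2],[5,95]))
E
python3 gears.py
```

```text
[519.66048222 145.34902217 212.20827233]
yellow 52 1535 ((531.827392578125, 276.9379577636719), (61.40681076049805, 59.70360565185547), 1.9157203435897827) 57.46747421696307 [54.5040838  58.95375006]
yellow 80 603 ((531.8494262695312, 276.3542175292969), (13.742654800415039, 36.0767707824707), 89.51797485351562) 87.14383031937943 [81.57676484 88.52377575]
blue 52 1672 ((519.3287353515625, 83.50213623046875), (60.40609359741211, 61.05683135986328), 85.40596008300781) 57.638984220750196 [55.97569498 58.9597751 ]
blue 80 613 ((519.4418334960938, 83.18738555908203), (14.478355407714844, 36.39576721191406), 7.779944896697998) 87.35985396253331 [82.93801472 88.57913677]
green 52 1749 ((525.9614868164062, 179.85043334960938), (59.969886779785156, 60.68732452392578), 45.897560119628906) 57.601319548525154 [55.94770839 58.79725121]
green 80 569 ((525.5704345703125, 180.06521606445312), (35.971370697021484, 14.101144790649414), 7.606317043304443) 87.34928742751094 [85.04128216 88.55908827]
```

Call:
drive_tool:
  moves:
    - {"offset":[0,-0.031,0],"roll":0,"claw":0.0854}
    - {"offset":[0,-0.031,0],"roll":0,"claw":0.0854}
    - {"offset":[0,0,0.01],"roll":0.143,"claw":0.0854}
    - {"offset":[0,0,0.01],"roll":0.143,"claw":0.0854}
    - {"offset":[0,0,0.01],"roll":0.143,"claw":0.0854}
    - {"offset":[0,0,0.01],"roll":0.143,"claw":0.0854}
    - {"offset":[0,0,0.01],"roll":0.143,"claw":0.0854}
    - {"offset":[0,0,0.01],"roll":0.143,"claw":0.0854}
    - {"offset":[0,0,0.01],"roll":0.143,"claw":0.0854}
    - {"offset":[0,0,0.01],"roll":0.143,"claw":0.0854}

```text
time_s: 12.3
eef_pos: [519.9, 86.4, 131.2]
orientation: [0.542, 0.84, 0.0, -0.0]
force: [0.2, 0.4, -0.3]
width: 85.3
gripper_force: 0.0
```

Call:
drive_tool:
  moves:
    - {"offset":[0,0,0.01],"roll":0.143,"claw":0.0854}
    - {"offset":[0,0,0.01],"roll":0.143,"claw":0.0854}
    - {"offset":[0,0,0],"roll":0,"claw":0.0854}
    - {"offset":[0,0,0],"roll":0,"claw":0.0854}

```text
time_s: 12.7
eef_pos: [519.7, 85.7, 111.8]
orientation: [0.653, 0.758, -0.0, -0.0]
force: [1.0, 0.1, 0.6]
width: 85.4
gripper_force: 0.0
```

```bash
cat > tgt.py <<'E'
import sys
from h import *
x,y,z,a=map(float,sys.argv[1:5])
s=bot.sense(); R=Ro.from_quat(s['orientation']).as_matrix(); A=np.degrees(np.arctan2(R[1,1],R[0,1]))
print(s['eef_pos'],A,'tilt',np.degrees(np.arccos(-R[2,2])),'j',np.round(s['joint_pos'],2),s['force'],s['width'])
print('tool mm',np.round(R.T@(np.array([x,y,z])-s['eef_pos']),1),'roll',-np.radians(a-A))
E
python3 tgt.py 519.4 83.4 61.5 8
```

```text
[519.74853634  85.66609998 111.78089346] 8.490953968672615 tilt 0.027756077067359865 j [-0.65  0.41  0.51  1.96 -0.26  0.84  0.16] [0.98790071 0.0812574  0.57605252] 85.36268352374731
tool mm [-2.2 -0.7 50.3] roll 0.00856876322907023
```

Call:
drive_tool:
  moves:
    - {"offset":[-0.002,-0.001,0.015],"roll":0.009,"claw":0.0854}
    - {"offset":[0,0,0.015],"roll":0,"claw":0.0854}
    - {"offset":[0,0,0.015],"roll":0,"claw":0.0854}
    - {"offset":[0,0,0.005],"roll":0,"claw":0.0854}
    - {"offset":[0,0,0],"roll":0,"claw":0.0}
    - {"offset":[0,0,0],"roll":0,"claw":0.0}
    - {"offset":[0,0,0],"roll":0,"claw":0.0}
    - {"offset":[0,0,0],"roll":0,"claw":0.0}
    - {"offset":[0,0,0],"roll":0,"claw":0.0}
    - {"offset":[0,0,0],"roll":0,"claw":0.0}
  newtons: 60

```text
time_s: 13.7
eef_pos: [519.0, 82.4, 62.4]
orientation: [0.659, 0.753, 0.0, -0.0]
force: [-1.9, 0.2, 4.9]
width: 10.1
gripper_force: 58.7
```

Call:
drive_tool:
  moves:
    - {"offset":[0,0,-0.02],"roll":0,"claw":0.0}
    - {"offset":[0,0,-0.03],"roll":0,"claw":0.0}
    - {"offset":[0,0,-0.04],"roll":0,"claw":0.0}
    - {"offset":[0,0,-0.04],"roll":0,"claw":0.0}
    - {"offset":[0,0,0],"roll":0,"claw":0.0}
    - {"offset":[0,0,0],"roll":0,"claw":0.0}

```text
time_s: 14.3
eef_pos: [519.3, 82.6, 192.6]
orientation: [0.658, 0.753, 0.001, 0.0]
force: [0.5, 0.3, -1.5]
width: 10.0
gripper_force: 58.7
```

```bash
python3 tgt.py 504.1 -174.4 190 35.4; cat > held.py <<'E'
from h import *
s=bot.sense(); R=Ro.from_quat(s['orientation']).as_matrix()
im,dp,c=grab('wrist'); W=cloud(dp,c); cv2.imwrite('pics/h%d.png'%(s['time_s']*100),im)
L=(W-s['eef_pos'])@R
for r in bot.regions_of('wrist','blue_gear')[:3]:
    m=r['pixels']&(dp>0); l=L[m]; l=l[(abs(l[:,2])<45)&(np.hypot(l[:,0],l[:,1])<60)]
    if len(l)<100: continue
    d=l[abs(l[:,2]-5)<5]
    print(round(r['confidence'],2),len(l),len(d),'disc z',np.median(d[:,2]))
    d=d[abs(d[:,2]-np.median(d[:,2]))<2.5][:,:2]; h=cv2.convexHull(d.astype(np.float32))[:,0]
    h=h[np.hypot(*h.T)>20]
    from scipy.optimize import least_squares
    f=least_squares(lambda p:np.hypot(h[:,0]-p[0],h[:,1]-p[1])-30,[0,0],loss='soft_l1'); print('centre in tool',f.x,'res',np.round(f.fun,1))
E
python3 held.py
```

```text
[519.30282837  82.57524549 192.62733691] 7.637233457046866 tilt 0.12223031587407468 j [-0.69  0.31  0.56  1.87 -0.19  1.02  0.08] [ 0.52615715  0.29407024 -1.46668597] 10.00703551961929
tool mm [-252.7  -49.2    2.3] roll -0.48455168563705586
0.58 6531 4265 disc z 4.894423991067769
centre in tool [1.62635041 0.51223657] res [ 0.1  0.1  0.1  0.1  0.   0.1  0.1  0.2  0.2  0.2  0.3  0.3  0.3  0.5
  0.9  1.   0.5 -3.7  0.1  0.7  0.8  0.8  0.7  0.7 -0.1 -0.1  0.1  0.1
  0.  -0.  -0.1 -0.   0.  -0.1 -0. ]
```

Call:
drive_tool:
  moves:
    - {"offset":[-0.042,-0.008,0],"roll":0,"claw":0.0}
    - {"offset":[-0.042,-0.008,0],"roll":0,"claw":0.0}
    - {"offset":[-0.042,-0.008,0],"roll":0,"claw":0.0}
    - {"offset":[-0.042,-0.008,0],"roll":0,"claw":0.0}
    - {"offset":[-0.042,-0.008,0],"roll":0,"claw":0.0}
    - {"offset":[-0.042,-0.009,0],"roll":0,"claw":0.0}
    - {"offset":[0,0,0.01],"roll":-0.121,"claw":0.0}
    - {"offset":[0,0,0.01],"roll":-0.121,"claw":0.0}
    - {"offset":[0,0,0.01],"roll":-0.121,"claw":0.0}
    - {"offset":[0,0,0.01],"roll":-0.121,"claw":0.0}

```text
time_s: 15.4
eef_pos: [502.6, -173.9, 149.9]
orientation: [0.457, 0.889, -0.0, -0.001]
force: [-0.7, -0.5, -0.7]
width: 10.3
gripper_force: 58.7
```

Call:
drive_tool:
  moves:
    - {"offset":[0,0,0],"roll":0,"claw":0.0}
    - {"offset":[0,0,0],"roll":0,"claw":0.0}

```text
time_s: 15.6
eef_pos: [503.0, -174.0, 151.1]
orientation: [0.461, 0.887, -0.0, -0.001]
force: [0.5, -0.0, 0.1]
width: 10.0
gripper_force: 58.7
```

```bash
python3 tgt.py 504.7 -175.6 92.0 35.4; python3 held.py
```

```text
[ 503.04981459 -173.99130894  151.12759325] 35.12162551052328 tilt 0.11476687821993874 j [-0.15  0.36  0.51  1.9  -0.22  0.93  1.07] [ 0.46175709 -0.01512615  0.09282348] 9.963533583352053
tool mm [-2.3  0.5 59.1] roll -0.004858551394927039
0.78 6524 4264 disc z 4.8847783784611725
centre in tool [1.37025323 0.20890685] res [ 0.   0.   0.1  0.1  0.1  0.1  0.1  0.3  0.3  0.4  0.4  0.7  0.7  0.8
  0.7 -0.5  0.3  0.7  0.7  0.7  0.7  0.4  0.2  0.3  0.   0.1  0.   0.
  0.1  0.   0.   0.  -0.   0.  -0.1]
```

Call:
drive_tool:
  moves:
    - {"offset":[-0.002,0.0005,0.015],"roll":-0.005,"claw":0.0}
    - {"offset":[0,0,0.015],"roll":0,"claw":0.0}
    - {"offset":[0,0,0.003],"roll":0,"claw":0.0}
    - {"offset":[0,0,0],"roll":0,"claw":0.0}
    - {"offset":[0,0,0],"roll":0,"claw":0.0}

```text
time_s: 16.2
eef_pos: [505.8, -175.5, 119.6]
orientation: [0.457, 0.889, 0.0, 0.0]
force: [-0.3, -1.0, -1.1]
width: 10.7
gripper_force: 58.7
```

```bash
python3 tgt.py 504.7 -175.6 92.0 35.4; python3 held.py
```

```text
[ 505.75479354 -175.45845619  119.61917557] 35.60057435644049 tilt 0.05199859696538282 j [-0.13  0.41  0.49  1.93 -0.25  0.86  1.11] [-0.25140601 -1.00950593 -1.12330845] 10.6752784964452
tool mm [ 0.5 -1.  27.6] roll 0.0035006829149552606
0.97 6688 4284 disc z 4.90589057886991
centre in tool [1.36254167 0.1222542 ] res [-0.1 -0.1 -0.   0.1  0.2  0.2  0.2  0.3  0.3  0.5  0.6  0.3  0.9  0.9
  0.8 -3.9 -4.3  0.5  1.1  1.   0.7  0.2  0.2  0.  -0.1 -0.1  0.  -0.1
 -0.  -0.  -0.1 -0.1 -0.2 -0. ]
```

Call:
drive_tool:
  moves:
    - {"offset":[0.0004,-0.0007,0],"roll":0.002,"claw":0.0}
    - {"offset":[0,0,0.003],"roll":0,"claw":0.0}
    - {"offset":[0,0,0.003],"roll":0,"claw":0.0}
    - {"offset":[0,0,0.003],"roll":0,"claw":0.0}
    - {"offset":[0,0,0],"roll":0,"claw":0.0}
    - {"offset":[0,0,0],"roll":0,"claw":0.0}

```text
time_s: 16.9
eef_pos: [504.4, -175.4, 109.7]
orientation: [0.458, 0.889, -0.0, -0.0]
force: [0.3, 0.1, -0.1]
width: 10.2
gripper_force: 58.7
```

```bash
python3 tgt.py 504.7 -175.6 92.0 35.4
```

```text
[ 504.39224345 -175.42269744  109.72044459] 35.511670562966664 tilt 0.022437767170043116 j [-0.12  0.42  0.48  1.94 -0.26  0.84  1.12] [ 0.25823193  0.1056146  -0.05820989] 10.224780661673327
tool mm [-0.3  0.2 17.7] roll 0.0019490190013239587
```

Call:
drive_tool:
  moves:
    - {"offset":[0,0,0.003],"roll":0,"claw":0.0}
    - {"offset":[0,0,0.003],"roll":0,"claw":0.0}
    - {"offset":[0,0,0.003],"roll":0,"claw":0.0}
    - {"offset":[0,0,0.003],"roll":0,"claw":0.0}
    - {"offset":[0,0,0.003],"roll":0,"claw":0.0}
    - {"offset":[0,0,0],"roll":0,"claw":0.0}
    - {"offset":[0,0,0],"roll":0,"claw":0.0}

```text
time_s: 17.6
eef_pos: [504.8, -175.6, 95.1]
orientation: [0.458, 0.889, 0.0, 0.0]
force: [-0.9, -1.3, 6.1]
width: 10.0
gripper_force: 59.9
```

```bash
python3 tgt.py 504.7 -175.6 92.0 35.4; python3 held.py
```

```text
[ 504.78055366 -175.56282187   95.06450384] 35.51133477660194 tilt 0.030226908786591504 j [-0.11  0.44  0.47  1.96 -0.27  0.81  1.13] [-0.85025524 -1.32569987  6.07749683] 10.043654977050778
tool mm [ 0.  -0.1  3.1] roll 0.0019431584236762499
0.88 6576 4293 disc z 4.772916274546286
centre in tool [1.29582816 0.27376232] res [ 0.1  0.1  0.   0.   0.1  0.   0.2  0.2  0.2  0.1  0.4  0.6  0.7  0.6
  1.   1.   0.4  0.8  0.7  0.6  0.4  0.5  0.4  0.4  0.2  0.2 -0.1 -0.1
  0.   0.2  0.2]
```

Force 6 N, disc about 3 mm above home. Pressing on.

Call:
drive_tool:
  moves:
    - {"offset":[0,0,0.0015],"roll":0,"claw":0.0}
    - {"offset":[0,0,0.0015],"roll":0,"claw":0.0}
    - {"offset":[0,0,0.001],"roll":0,"claw":0.0}
    - {"offset":[0,0,0],"roll":0,"claw":0.0}
    - {"offset":[0,0,0],"roll":0,"claw":0.0}

```text
time_s: 18.2
eef_pos: [504.7, -175.7, 92.3]
orientation: [0.458, 0.889, 0.0, 0.0]
force: [-5.2, 0.6, 20.6]
width: 10.0
gripper_force: 63.0
```

```bash
python3 tgt.py 504.7 -175.6 92.0 35.4; python3 held.py
```

```text
[ 504.74980922 -175.71928251   92.26058539] 35.49371124220841 tilt 0.07059812113504019 j [-0.11  0.44  0.47  1.96 -0.28  0.8   1.13] [-5.20121756  0.62272737 20.59550689] 10.045776275948302
tool mm [0.1 0.  0.3] roll 0.0016355697226707081
0.8 6605 4328 disc z 4.59953964634885
centre in tool [1.52311976 0.42463741] res [ 0.1  0.1 -0.1  0.1  0.1  0.   0.2  0.1  0.2  0.2  0.4  0.5  0.7  0.6
  0.9  0.7  0.7  0.9  0.1  0.1  0.2  0.5  0.1  0.1  0.1  0.2  0.  -0.
  0.   0.1  0.1  0.1 -0.1 -0.1  0.1]
```

```bash
python3 -c "
from rig import bot
print(bot.close_job())"
```

```text
the job is handed in; nothing more can be done
None
```

The job is handed in. The yellow gear sits fully down in the yellow slot with the fingers off. The blue gear is meshed in the socket and held pressed home: its disc top measured 10 mm above the tower top, with about 20 N of push. It finished around 18 s of the 48 s limit; the hand-in call did not return a verdict.

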